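# Start the self-tapping screw in the dolly deck

## Task

On the blue dolly deck one winged self-tapping screw still stands proud in its pilot hole in the steel strap; its neighbours are already home. Take it by the wing from above, first push it down firmly as far as it goes (about 10 mm) and, still pushing, give it a quarter turn clockwise (seen from above) so that it cuts its first thread and stays in when you let go. Leave the loose caster on the deck where it is.

Things in the scene. Friction and masses are not known exactly. Their poses are not given: they have to be found in the camera images.
- screw_head (a point): The dark steel wing screw standing proud. Point on its axis at the upper face of its round collar (40 mm across, 4 mm thick), 18 mm above the strap and 81 mm above the bench at the start; threaded shank shows below. On the collar stands the wing: a bar 36 mm along x, 10 mm thick along y (grip it across y), 26 mm high above this point. z up; the frame turns and sinks with the screw.
- feed (a joint): How far the screw has gone down, m: 0 at the start, at most 0.010. A springy resistance pushes it back up: about 3 N at the start, 7 N at 0.008, 8 N at 0.010. It comes back up if let go before it is turned in.
- screw (a joint): Turn of the screw, rad, growing clockwise seen from above: 0 to 0.1 at the start, end stop at 1.75. Push it down at least 0.008 before turning: turned with less push past 0.3 rad it skates round or catches, without biting. Kept down it turns easily (about 0.06 N m), and past about 0.6 rad the thread holds it 0.006 to 0.008 down when let go.
- caster: Bystander: loose caster, wheel up, 60 x 50 mm plate, 58 mm high; origin under its plate, z up. It stands on the blue deck, a fixed tray 280 x 480 mm with 20 mm lip, sheet 60 mm above the bench; on it a steel strap 50 mm wide, 3 mm thick, with three fasteners 115 mm apart in any order: the proud screw, a like one already home (collar on the strap), a low hex head.

How it is judged (in metres and radians):
On the way:
1. the screw is pushed down at least 6 mm while hardly turned (value of joint feed above 0.006 m and value of joint screw below 0.6 rad), for 0.1 s.
At the end, for the whole second after the job is handed in: The screw, let go, has been turned to at least 60 degrees (1.05 rad) on its joint and its thread holds it at least 4.5 mm down; the caster stands within 20 mm of where it was (value of joint screw above 1.05 rad and value of joint feed above 0.0045 m and distance of caster from where it was at the start of the episode below 0.02 m); the robot touches nothing.
It fails at once if the caster is knocked over (angle between caster's own z axis and vertical above 0.5 rad).
It also fails if it takes over 40 s, if anything falls off the work surface, if the arm or the gripper's body presses on something with over 40 N, if the wrist force passes 120 N, or if a joint passes its speed limit or range.

## Robot

A 6-joint arm with a two-finger parallel gripper is mounted at the origin on the work surface. World frame = base frame: x ahead of the robot, y to its left, z up, the work surface at z = 0. Lengths are in mm, angles in rad, forces in N, time in s.
With the tool pointing down it reaches from about 275 to 1000 mm from the base axis. Payload 8.4 kg.
Tool frame: the origin (TCP) lies midway between the tips of the shut fingers; the grasp point (between the pads) lies r.grasp_offset behind it (r.grasp_offset is the distance from the TCP to the grasp point, in mm); z points along the fingers, y is the direction in which the jaws open and shut (so a half turn about z gives the same grasp; the last joint's range is limited). The gripper opens to 85 mm and grips with 20 to 120 N. Pads are 22 mm wide; open, the fingers measure 114 mm over their backs; the gripper's body (76 mm by 85 mm) begins 54 mm behind the grasp point. The pads swing forward as they close: fully open they stand 13 mm farther back than shut.
Start: joints at [1.309, 0.353, 1.633, -0, 1.155, -0.002], TCP at [160.553, 604.029, 231.281] pointing down, gripper open.
Joint ranges: [-2.63, 2.63], [-0.92, 2.1], [0.06, 2.66], [-1.3, 4.44], [0, 2.69], [-3.02, 3.02]. Speed limits (rad/s): [2.22, 2.22, 2.79, 3.14, 3.14, 3.14].

## Interface

Orientations are given as [roll, pitch, yaw] about the fixed x, y, z axes, in that order (R = Rz(yaw) Ry(pitch) Rx(roll)).
In Python, from rig import r gives the robot as it stands.
- The arm moves only by the tool jog_arm, never from a script. Its argument "series" is a list that holds one entry, the list of rows, each a list of 7 numbers: the shift along the tool's x, y, z in cm, then the turn, a rotation vector about the tool's x, y, z in degrees, then the finger opening in cm, from 0 to 8.54. A call has 1 to 5 rows; each row is the pose to reach, as a shift and turn from the pose commanded when the call began, along the tool's axes at that moment; what a row does not reach only later rows make up. A row lasts 1/8 s, in which the tool goes at most 62.5 mm and 10.7 degrees, less where a joint would pass 70% of its speed; a pose out of reach is approached as far as the arm can. A call with a gripper value outside its range is refused whole. The fingers move at their own pace and stop on an object; "newtons" is the grip in N (left out, the last holds). Time passes only in rows, so rows that repeat a pose let the fingers close. It gives the time, the measured TCP pose, the force and the opening at its end, in the units of the state.
- r.sense(): the state, without advancing time (a new reading comes with each control period).
- r.grab_frame(name): name is "side" or "top" or "wrist"; returns the picture (384x512x3 uint8, red, green, blue); there is no depth.
- r.calibration(name): a dict with "mtx" (3x3 intrinsics, pixels), "origin" and "attitude" of the camera in the world; the wrist camera has in their place "T_tool_cam" (4x4, takes a point from camera to tool coordinates, whose origin is the TCP and whose axes are the flange's). Camera axes: x right, y down, z forward; pixel columns grow to the right and rows downward; lengths in mm; the calibration is good to about 2 mm. A picture is of the moment at which its call begins: read the wrist's pose just before it. calibration takes no time and is no camera call.
- r.sign_off(): hands the job in, once; it reports no verdict.
The state is a dict: "clock": time; "qpos": joint angles; "qvel": joint speeds; "joint_efforts": joint torques, N m; "eef_pos": TCP position; "tcp_rot": TCP orientation; "contact_force": force on the tool from outside, world axes, zero at the start; "wrist_torque": the same for the moment, N m; "opening": opening from 0.0 (shut) to 1.0 (fully open).
Only numpy, scipy, OpenCV 4.12 (cv2) and the standard library are available. Lean on these libraries where they do the work, as an engineer would, in place of code of your own. Each camera call takes 0.05 s, during which the arm holds its last target.

## Working session

There is one attempt and no reset: what is moved stays moved. The work goes in short steps, Python scripts to look and compute and a tool call to move; the robot and the scene stay as the last step left them, time stands still between calls to the robot, and variables do not carry over. Pictures are saved under pics/ and viewed, and the job is handed in when it is done.

Besides the shell and the picture viewer there is one more tool, called as name(argument=value, ...), one argument or row to a line, values as JSON. jog_arm: Moves the arm, as the interface text tells. Its arguments: {"type":"object","properties":{"series":{"type":"array","items":{"type":"array","items":{"type":"array","items":{"type":"number"}}}},"newtons":{"type":"number"}},"required":["series"]}

```bash
mkdir -p pics
python3 - <<'E'
from rig import r
import cv2
print(r.sense(), r.grasp_offset)
for n in("side","top","wrist"):
    c=r.calibration(n); print(n,c)
    cv2.imwrite(f"pics/{n}0.png",r.grab_frame(n)[:,:,::-1])
E
```

```text
{'clock': 0.0, 'qpos': array([ 1.30858463e+00,  3.53633830e-01,  1.63415281e+00, -2.27687688e-05,
        1.15519016e+00, -2.41176927e-03]), 'qvel': array([-1.70501470e-03, -1.00407514e-03, -4.50042931e-04, -3.41528006e-05,
        1.02727550e-03,  2.65795002e-03]), 'joint_efforts': array([ 4.32937741e-04, -6.05246902e+01, -3.42071164e+01,  1.17306822e-04,
        9.28144902e-03, -5.56058495e-06]), 'eef_pos': array([160.44328519, 603.55559423, 230.56263   ]), 'tcp_rot': array([-3.14020846e+00,  1.74794533e-05,  2.88180195e+00]), 'contact_force': array([-0.06525564,  0.09129732,  0.01212017]), 'wrist_torque': array([ 0.00622152, -0.04364326,  0.01260143]), 'opening': 0.9984825253271072} 18.700000000000003
side {'mtx': array([[364.57949874,   0.        , 255.16091736],
       [  0.        , 364.57949874, 196.09596416],
       [  0.        ,   0.        ,   1.        ]]), 'origin': array([ 417.65209436, -456.34181161,  527.22057568]), 'attitude': array([-2.23279988, -0.00694173, -0.3714378 ])}
top {'mtx': array([[402.44737454,   0.        , 257.07431318],
       [  0.        , 402.44737454, 190.04692808],
       [  0.        ,   0.        ,   1.        ]]), 'origin': array([546.36739149,  38.74469678, 766.45760027]), 'attitude': array([-3.07260114e+00, -1.77210231e-04, -1.55541866e+00])}
wrist {'mtx': array([[291.66479661,   0.        , 254.48145899],
       [  0.        , 291.66479661, 184.89729012],
       [  0.        ,   0.        ,   1.        ]]), 'T_tool_cam': array([[ 8.28551606e-04, -9.58361420e-01, -2.85556828e-01,
         7.26608777e+01],
       [ 9.99999623e-01,  8.67799906e-04, -1.09073103e-05,
         3.11074180e-01],
       [ 2.58259334e-04, -2.85556711e-01,  9.58361778e-01,
        -1.41715662e+02],
       [ 0.00000000e+00,  0.00000000e+00,  0.00000000e+00,
         1.00000000e+00]])}
```

View pics/top0.png

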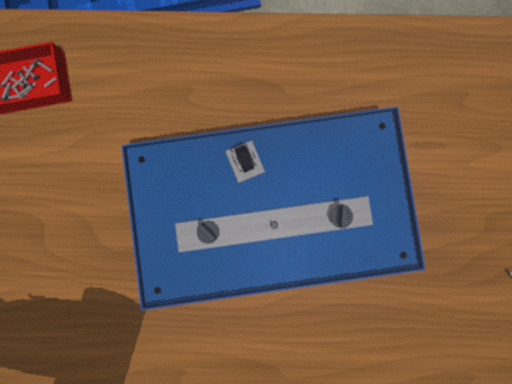

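View pics/side0.png

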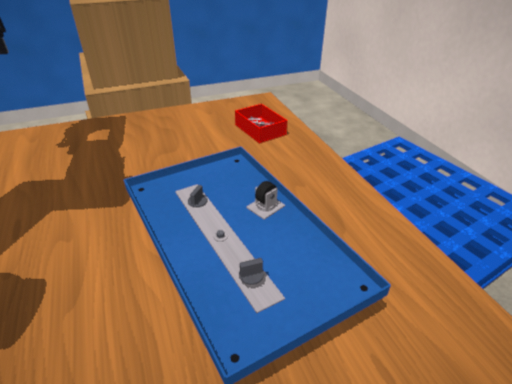

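View pics/wrist0.png

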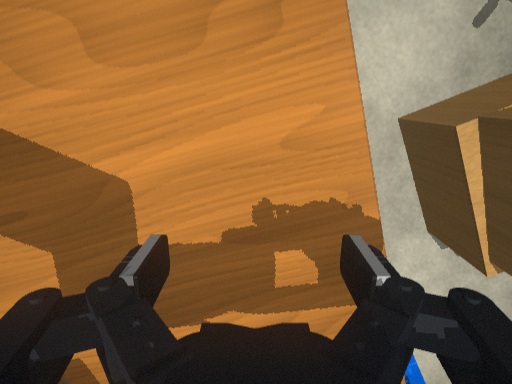

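Run:
```python
import cv2,numpy as np
t=cv2.imread("pics/top0.png");s=cv2.imread("pics/side0.png")
z=lambda im,x,y,w,h:cv2.resize(im[y:y+h,x:x+w],(400,300),interpolation=cv2.INTER_CUBIC)
a=np.vstack([np.hstack([z(t,180,207,60,45),z(t,312,192,60,45)]),np.hstack([z(s,165,175,60,45),z(s,225,250,60,45)])])
cv2.imwrite("pics/zoom.png",a)
```

```text
(no output)
```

View pics/zoom.png

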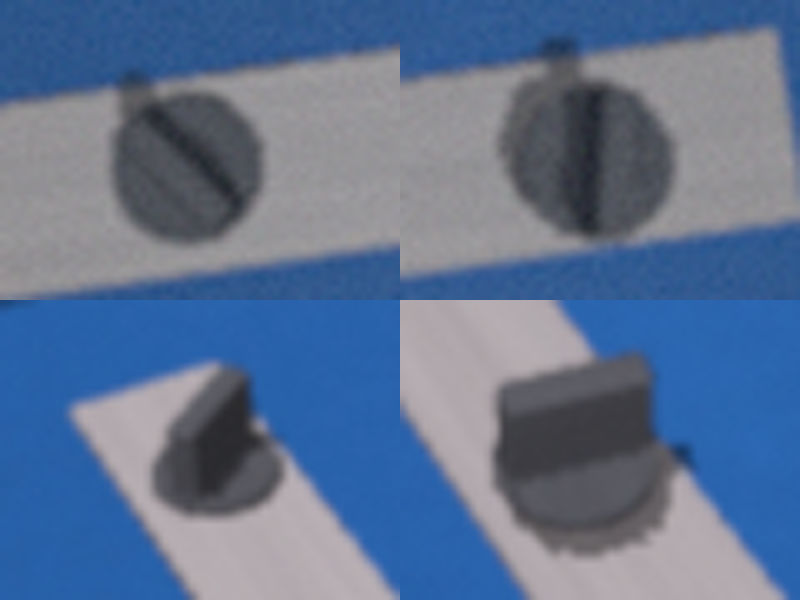

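```bash
cat > h.py <<'E'
from rig import r
import cv2,numpy as np
from scipy.spatial.transform import Rotation as R
def cam(n):
    c=r.calibration(n); 
    if n!="wrist": return c["mtx"],R.from_euler('xyz',c["attitude"]).as_matrix(),c["origin"]
    s=r.sense(); T=c["T_tool_cam"]; Rt=R.from_euler('xyz',s["tcp_rot"]).as_matrix()
    return c["mtx"],Rt@T[:3,:3],Rt@T[:3,3]+s["eef_pos"]
def back(C,uv,z):
    K,Rc,o=C; d=Rc@np.linalg.inv(K)@[uv[0],uv[1],1]; return o+d*(z-o[2])/d[2]
def proj(C,P):
    K,Rc,o=C; p=(np.atleast_2d(P)-o)@Rc@K.T; return p[:,:2]/p[:,2:]
def draw(im,C,c,yaw,col=(0,255,255),s=1,off=(0,0)):
    a=np.linspace(0,2*np.pi,60)
    f=lambda P:np.int32(np.round(((proj(C,P)-off)*s)*16))
    for z in(c[2],c[2]-4):
        cv2.polylines(im,[f(np.c_[c[0]+20*np.cos(a),c[1]+20*np.sin(a),0*a+z])],True,(0,255,0),1,cv2.LINE_AA,4)
    Rz=R.from_euler('z',yaw).as_matrix()
    b=np.array([[18,5,0],[18,-5,0],[-18,-5,0],[-18,5,0]])@Rz.T+c
    cv2.polylines(im,[f(b)],True,(0,0,255),1,cv2.LINE_AA,4)
    cv2.polylines(im,[f(b+[0,0,26])],True,col,1,cv2.LINE_AA,4)
def crop(im,x,y,w,h,s): return cv2.resize(im[y:y+h,x:x+w],None,fx=s,fy=s,interpolation=cv2.INTER_CUBIC)
E
python3 - <<'E'
from h import *
T=cam("top");S=cam("side")
c=back(T,(340.9,215.7),81); print(c)
print("side says",proj(S,c), "strap ends",[back(T,p,63)[:2] for p in((180,237),(369,211))],[back(T,p,67)[:2] for p in((208,232),)])
print("caster",back(T,(245,168),62))
yaw=np.deg2rad(0)
t=cv2.imread("pics/top0.png");s=cv2.imread("pics/side0.png")
A=crop(t,312,192,60,45,6.667);B=crop(s,225,250,60,45,6.667)
A2=A.copy();B2=B.copy()
draw(A2,T,c,yaw,s=6.667,off=(312,192));draw(B2,S,c,yaw,s=6.667,off=(225,250))
cv2.imwrite("pics/fit0.png",np.vstack([np.hstack([A,A2]),np.hstack([B,B2])]))
E
```

```text
[ 552.21699017 -103.79561735   81.        ]
side says [[251.54793911 272.58398581]] strap ends [array([511.1202344 , 172.05253306]), array([ 561.31525114, -156.58678255])] [array([520.66176458, 123.11720961])]
caster [633.63364209  61.23049619  62.        ]
```

View pics/fit0.png

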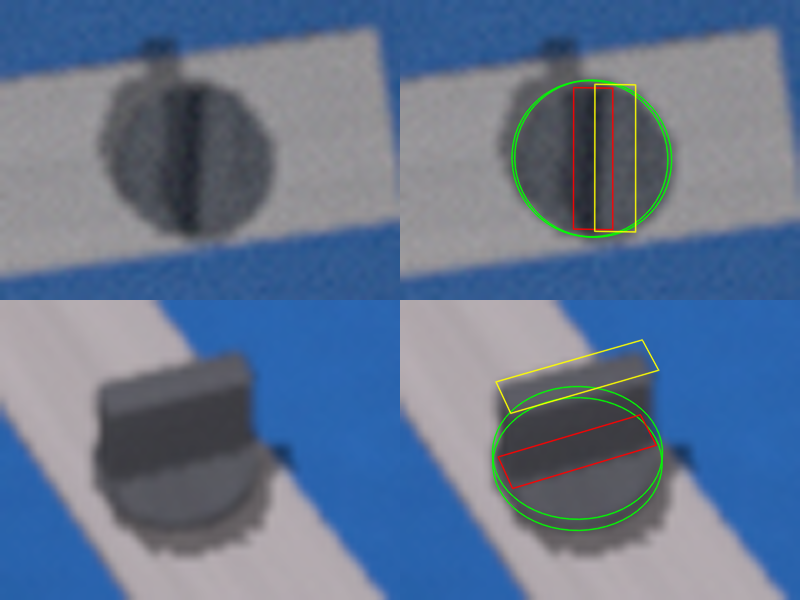

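Run:
```python
from h import *
T=cam("top");S=cam("side")
c=np.array([552.2,-103.3,80.])
t=cv2.imread("pics/top0.png");s=cv2.imread("pics/side0.png")
A=crop(t,312,192,60,45,4.4);B=crop(s,225,250,60,45,4.4)
rows=[]
for dy in(-9,-5,4):
    A2=A.copy();B2=B.copy()
    draw(A2,T,c,np.deg2rad(dy),s=4.4,off=(312,192));draw(B2,S,c,np.deg2rad(dy),s=4.4,off=(225,250)); rows.append(np.vstack([A2,B2]))
cv2.imwrite("pics/fit1.png",np.hstack(rows))
```

```text
(no output)
```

View pics/fit1.png

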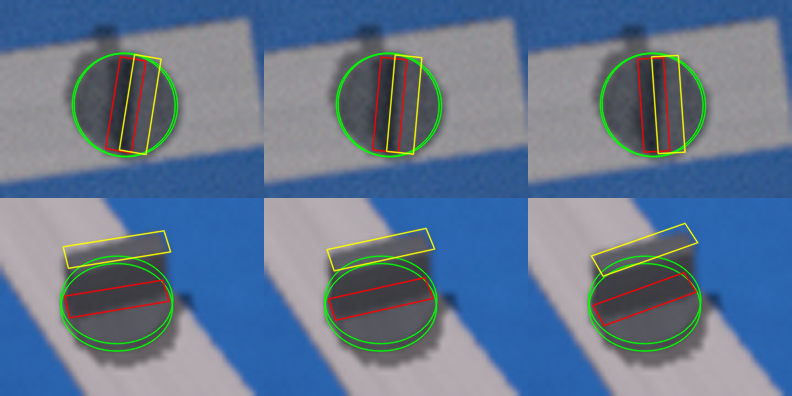

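jog_arm(
  series=[
    [[-3.7,-3.9,0,0,0,0,8.5],[-7.5,-7.8,0,0,0,0,8.5],[-11.2,-11.7,0,0,0,0,8.5],[-15,-15.5,0,0,0,0,8.5],[-18.7,-19.4,0,0,0,0,8.5]],
  ],
)

```text
clock: 0.78
eef_pos: [292.0, 366.9, 231.2]
tcp_rot: [3.142, 0.0, 2.882]
contact_force: [1.2, 0.0, 0.3]
opening: 0.998
```

jog_arm(
  series=[
    [[-3.7,-3.9,0,0,0,0,8.5],[-7.5,-7.8,0,0,0,0,8.5],[-11.2,-11.7,0,0,0,0,8.5],[-15,-15.5,0,0,0,0,8.5],[-18.7,-19.4,0,0,0,0,8.5]],
  ],
)

```text
clock: 1.4
eef_pos: [423.0, 131.4, 231.4]
tcp_rot: [3.141, 0.0, 2.882]
contact_force: [0.3, 0.7, -1.4]
opening: 0.994
```

jog_arm(
  series=[
    [[-4,-4.2,0,0,0,-2,8.5],[-8,-8.4,0,0,0,-4,8.5],[-12,-12.6,0,0,0,-6,8.5],[-16,-16.8,0,0,0,-8,8.5],[-18.6,-19.4,0,0,0,-9,8.5]],
  ],
)

```text
clock: 2.02
eef_pos: [553.0, -104.8, 231.1]
tcp_rot: [-3.141, 0.0, 3.038]
contact_force: [0.6, -0.4, -0.5]
opening: 0.999
```

Run:
```python
from h import *
W=cam("wrist"); im=r.grab_frame("wrist")[:,:,::-1].copy()
print(r.sense()["eef_pos"],r.sense()["tcp_rot"],r.sense()["qpos"])
c=np.array([552.2,-103.3,81.])
p=proj(W,c)[0]; print(p)
x,y=int(p[0])-50,int(p[1])-45
A=crop(im,x,y,100,75,4);A2=A.copy()
draw(A2,W,c,np.deg2rad(-6),s=4,off=(x,y))
cv2.imwrite("pics/w1.png",im);cv2.imwrite("pics/w1z.png",np.vstack([np.hstack([A,A2])]))
```

```text
[ 555.00316494 -107.43268665  231.16565315] [-3.13962765e+00  2.05179636e-03  3.03859035e+00] [-0.19278508  0.25966934  1.76473065 -0.00197474  1.11497372 -1.65970977]
[255.60214426 170.64785161]
```

View pics/w1.png

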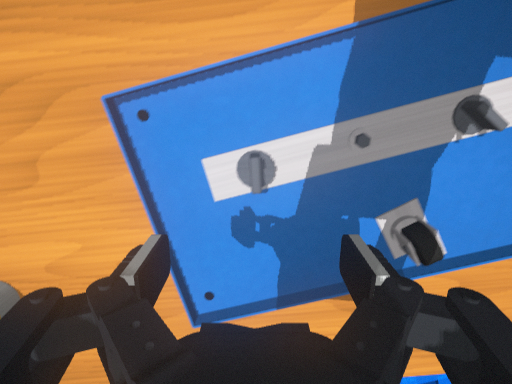

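View pics/w1z.png

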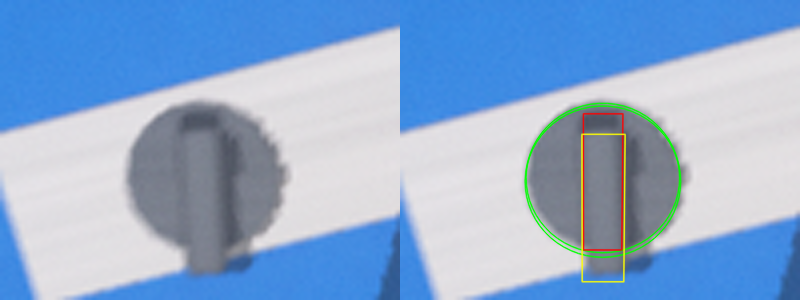

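Run:
```python
from h import *
W=cam("wrist"); s=r.sense(); print(s["clock"],s["eef_pos"],s["tcp_rot"]); im=r.grab_frame("wrist")[:,:,::-1].copy()
print(r.sense()["eef_pos"],r.sense()["tcp_rot"])
c=np.array([552.2,-103.3,81.])
p=proj(W,c)[0]; print(p)
x,y=int(p[0])-50,int(p[1])-45
A=crop(im,x,y,100,75,4);A2=A.copy()
draw(A2,W,c,np.deg2rad(-6),s=4,off=(x,y))
cv2.imwrite("pics/w2.png",im);cv2.imwrite("pics/w2z.png",np.vstack([np.hstack([A,A2])]))
```

```text
2.075 [ 555.00316494 -107.43268665  231.16565315] [-3.13962765e+00  2.05179636e-03  3.03859035e+00]
[ 553.66867019 -105.33672512  230.96102632] [-3.14078180e+00  7.32600853e-04  3.03636977e+00]
[258.21022067 168.22877359]
```

View pics/w2z.png

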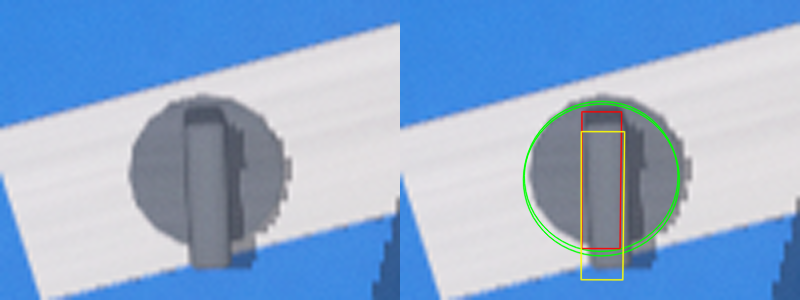

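Run:
```python
from h import *
r.grab_frame("top")
W=cam("wrist"); s=r.sense(); print(s["clock"],s["eef_pos"],s["tcp_rot"]); im=r.grab_frame("wrist")[:,:,::-1].copy()
print(r.sense()["eef_pos"],r.sense()["tcp_rot"])
c=np.array([552.2,-103.3,81.])
p=proj(W,c)[0]; print(p)
x,y=int(p[0])-50,int(p[1])-45
A=crop(im,x,y,100,75,4);A2=A.copy();A3=A.copy()
draw(A2,W,c,np.deg2rad(-4),s=4,off=(x,y))
c=np.array([553,-103.7,81.])
draw(A3,W,c,np.deg2rad(-3),s=4,off=(x,y))
cv2.imwrite("pics/w3z.png",np.vstack([np.hstack([A2,A3])]))
```

```text
2.175 [ 552.4875907  -103.62282194  230.77886548] [ 3.14153426e+00 -6.59798495e-04  3.03631729e+00]
[ 551.82921988 -102.48668067  230.74836429] [ 3.14121164e+00 -1.26439500e-03  3.03727849e+00]
[254.47393027 171.43477045]
```

View pics/w3z.png

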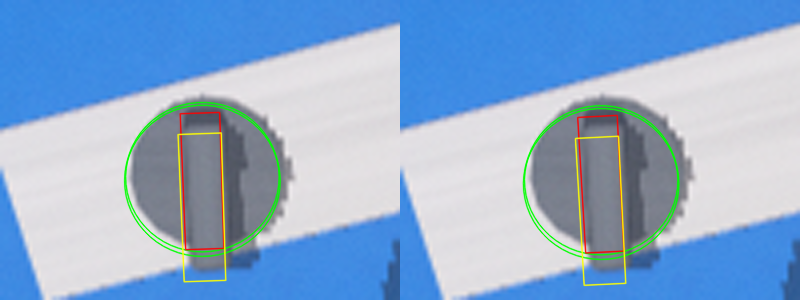

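jog_arm(
  series=[
    [[0,0,3,0,0,-1,8.5],[0,0,6,0,0,-2,8.5],[0,0,9,0,0,-2,8.5],[0,0,9,0,0,-2,8.5],[0,0,9,0,0,-2,8.5]],
  ],
)

```text
clock: 2.85
eef_pos: [552.6, -101.6, 142.4]
tcp_rot: [3.142, 0.001, 3.075]
contact_force: [0.8, -0.4, 1.4]
opening: 0.996
```

Run:
```python
from h import *
r.grab_frame("top")
W=cam("wrist"); s=r.sense(); print(s["clock"],s["eef_pos"],s["tcp_rot"]); im=r.grab_frame("wrist")[:,:,::-1].copy()
print(r.sense()["eef_pos"],r.sense()["tcp_rot"])
c=np.array([551.5,-102.7,81.])
A3=cv2.resize(im[80:330,130:380],None,fx=2,fy=2);A=A3.copy()
draw(A3,W,c,np.deg2rad(-4),s=2,off=(130,80))
cv2.imwrite("pics/w4z.png",np.hstack([A[:,100:450],A3[:,100:450]]))
```

```text
2.9 [ 552.95845386 -101.89797969  142.69248864] [-3.14143600e+00  1.78199210e-03  3.07436308e+00]
[ 553.065909   -102.05771178  142.78688081] [-3.14139411e+00  2.18533874e-03  3.07415441e+00]
```

View pics/w4z.png

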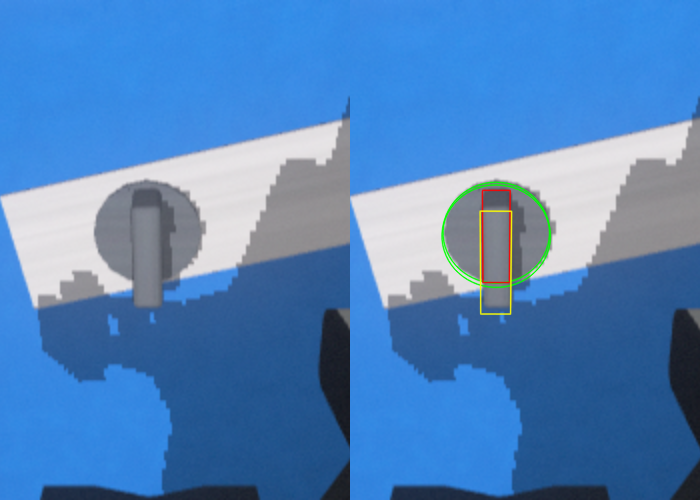

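jog_arm(
  series=[
    [[0.2,0,2,0,0,0,8.5],[0.2,0,4,0,0,0,8.5],[0.2,0,5.7,0,0,0,8.5],[0.2,0,5.7,0,0,0,8.5],[0.2,0,5.7,0,0,0,4]],
  ],
  newtons=60,
)

```text
clock: 3.58
eef_pos: [550.8, -102.3, 85.0]
tcp_rot: [-3.141, 0.001, 3.074]
contact_force: [0.3, 0.2, -0.5]
opening: 0.811
```

jog_arm(
  series=[
    [[0,0,0,0,0,0,2],[0,0,0,0,0,0,0],[0,0,0,0,0,0,0],[0,0,0,0,0,0,0],[0,0,0,0,0,0,0]],
  ],
  newtons=60,
)

```text
clock: 4.2
eef_pos: [550.4, -102.5, 84.5]
tcp_rot: [-3.141, 0.0, 3.074]
contact_force: [-1.5, -3.3, 3.7]
opening: 0.104
```

Run:
```python
from h import *
im=r.grab_frame("side")[:,:,::-1];w=r.grab_frame("wrist")[:,:,::-1]
s=r.sense(); print({k:np.round(v,3) for k,v in s.items()})
cv2.imwrite("pics/g1.png",np.hstack([crop(im,190,180,120,120,3.3),w[:, 60:460]]) if 0 else np.hstack([cv2.resize(im[180:300,190:310],(384,384)),w[:,60:460]]))
```

```text
{'clock': np.float64(4.3), 'qpos': array([-1.870e-01,  4.370e-01,  1.890e+00, -1.000e-03,  8.140e-01,
       -1.689e+00]), 'qvel': array([-0.   , -0.002,  0.001,  0.001, -0.003,  0.002]), 'joint_efforts': array([ 2.0850e+00, -5.6196e+01, -2.4704e+01,  1.0020e+00, -1.4000e-02,
        5.7000e-02]), 'eef_pos': array([ 550.376, -102.473,   84.436]), 'tcp_rot': array([-3.141,  0.   ,  3.074]), 'contact_force': array([-0.572, -3.057,  2.868]), 'wrist_torque': array([-0.674,  0.114,  0.04 ]), 'opening': np.float64(0.1)}
```

View pics/g1.png

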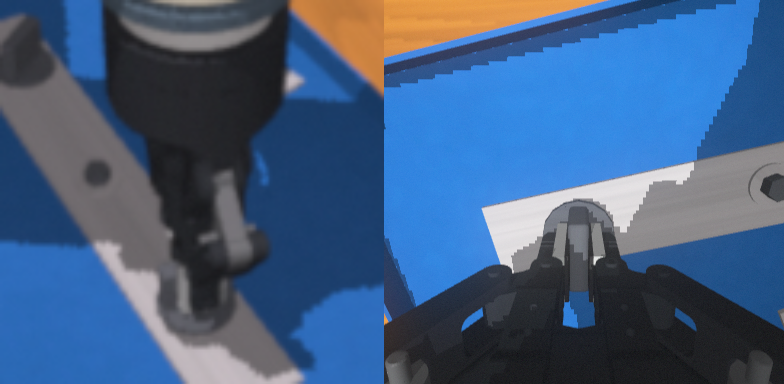

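jog_arm(
  series=[
    [[0,0,0.3,0,0,0,0],[0,0,0.6,0,0,0,0],[0,0,0.9,0,0,0,0],[0,0,1.0,0,0,0,0],[0,0,1.0,0,0,0,0]],
  ],
  newtons=80,
)

```text
clock: 4.92
eef_pos: [550.5, -102.4, 74.7]
tcp_rot: [-3.141, 0.0, 3.074]
contact_force: [-3.3, -4.4, 10.4]
opening: 0.095
```

jog_arm(
  series=[
    [[0,0,0.1,0,0,0,0],[0,0,0.1,0,0,0,0],[0,0,0.15,0,0,0,0],[0,0,0.15,0,0,0,0]],
  ],
)

```text
clock: 5.42
eef_pos: [550.6, -102.5, 74.6]
tcp_rot: [-3.141, 0.001, 3.074]
contact_force: [-7.7, -3.0, 28.0]
opening: 0.091
```

Run:
```python
from h import *
w=r.grab_frame("wrist")[:,:,::-1]
s=r.sense(); print({k:np.round(v,3) for k,v in s.items()})
cv2.imwrite("pics/g2.png",cv2.resize(w[150:342,130:386],None,fx=3,fy=3))
```

```text
{'clock': np.float64(5.475), 'qpos': array([-1.860e-01,  4.510e-01,  1.895e+00, -1.000e-03,  7.940e-01,
       -1.689e+00]), 'qvel': array([ 0.001,  0.001, -0.002,  0.002,  0.001,  0.001]), 'joint_efforts': array([  2.719, -44.734, -21.918,   1.279,  -2.552,   0.058]), 'eef_pos': array([ 550.602, -102.455,   74.582]), 'tcp_rot': array([-3.141e+00,  1.000e-03,  3.074e+00]), 'contact_force': array([-8.274, -3.861, 26.076]), 'wrist_torque': array([-0.579,  1.501,  0.077]), 'opening': np.float64(0.096)}
```

View pics/g2.png

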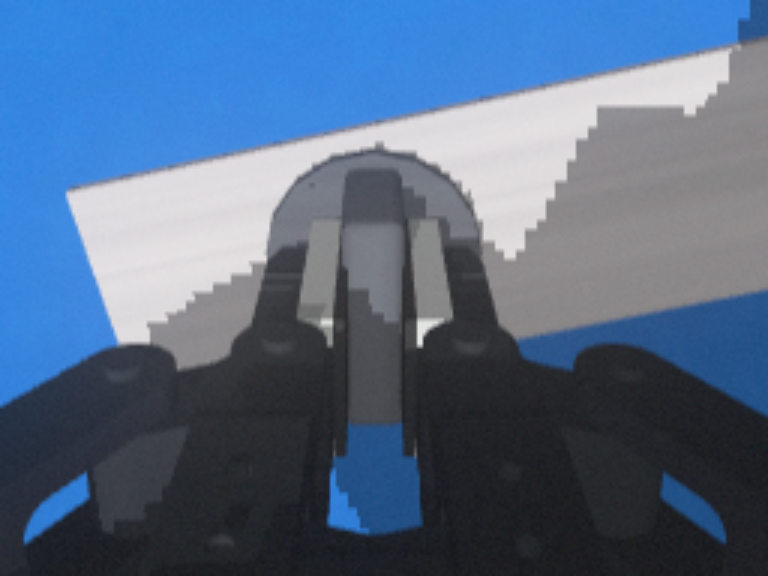

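jog_arm(
  series=[
    [[0,0,0,0,0,6,0],[0,0,0,0,0,12,0],[0,0,0,0,0,18,0],[0,0,0,0,0,24,0],[0,0,0,0,0,30,0]],
  ],
)

```text
clock: 6.1
eef_pos: [550.6, -102.5, 74.6]
tcp_rot: [3.142, 0.001, 2.547]
contact_force: [-8.3, -3.9, 26.5]
opening: 0.096
```

jog_arm(
  series=[
    [[0,0,0,0,0,6,0],[0,0,0,0,0,12,0],[0,0,0,0,0,18,0],[0,0,0,0,0,24,0],[0,0,0,0,0,30,0]],
  ],
)

```text
clock: 6.72
eef_pos: [550.6, -102.5, 74.6]
tcp_rot: [3.141, 0.001, 2.023]
contact_force: [-7.1, -4.0, 27.1]
opening: 0.095
```

jog_arm(
  series=[
    [[0,0,0,0,0,6,0],[0,0,0,0,0,12,0],[0,0,0,0,0,18,0],[0,0,0,0,0,24,0],[0,0,0,0,0,28,0]],
  ],
)

```text
clock: 7.35
eef_pos: [550.6, -102.5, 74.6]
tcp_rot: [3.141, 0.001, 1.535]
contact_force: [-8.3, -4.6, 26.7]
opening: 0.094
```

Run:
```python
from h import *
w=r.grab_frame("wrist")[:,:,::-1]
s=r.sense(); print({k:np.round(v,3) for k,v in s.items()})
cv2.imwrite("pics/g3.png",cv2.resize(w[150:342,130:386],None,fx=3,fy=3))
```

```text
{'clock': np.float64(7.4), 'qpos': array([-1.860e-01,  4.510e-01,  1.895e+00, -1.000e-03,  7.940e-01,
       -1.470e-01]), 'qvel': array([-0.   ,  0.   ,  0.001,  0.   , -0.002, -0.1  ]), 'joint_efforts': array([  2.945, -44.781, -21.878,   1.349,  -2.508,  -0.371]), 'eef_pos': array([ 550.605, -102.512,   74.581]), 'tcp_rot': array([3.141e+00, 1.000e-03, 1.532e+00]), 'contact_force': array([-8.183, -3.924, 27.022]), 'wrist_torque': array([-0.672,  1.381,  0.021]), 'opening': np.float64(0.095)}
```

View pics/g3.png

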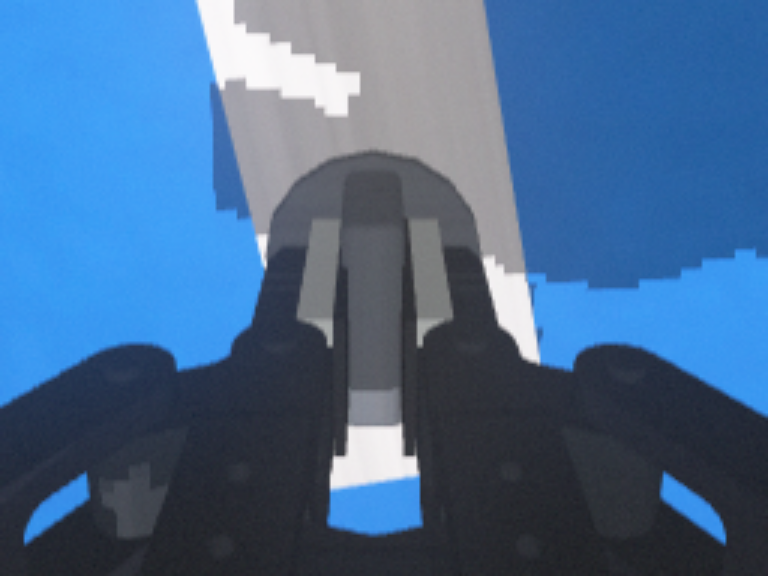

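jog_arm(
  series=[
    [[0,0,-0.15,0,0,0,0],[0,0,-0.2,0,0,0,4],[0,0,-0.2,0,0,0,5],[0,0,-0.2,0,0,0,5],[0,0,-0.2,0,0,0,5]],
  ],
)

```text
clock: 8.02
eef_pos: [550.1, -102.0, 74.5]
tcp_rot: [-3.141, -0.0, 1.538]
contact_force: [0.6, -0.2, 0.3]
opening: 0.587
```

jog_arm(
  series=[
    [[0,0,-2,0,0,0,5],[0,0,-5,0,0,0,5],[0,0,-9,0,0,0,5],[0,0,-13,0,0,0,5],[0,0,-15,0,0,0,5]],
  ],
)

```text
clock: 8.65
eef_pos: [551.1, -102.2, 227.1]
tcp_rot: [3.139, 0.0, 1.538]
contact_force: [-0.8, -0.1, 0.5]
opening: 0.582
```

jog_arm(
  series=[
    [[-3,0,0,0,0,0,5],[-7,0,-1,0,0,0,5],[-12,0,-2,0,0,0,5],[-15,0,-2,0,0,0,5],[-15,0,-2,0,0,0,5]],
  ],
)

```text
clock: 9.28
eef_pos: [545.1, -253.9, 244.6]
tcp_rot: [3.142, 0.0, 1.535]
contact_force: [0.5, 0.1, 0.0]
opening: 0.579
```

Run:
```python
from h import *
im=r.grab_frame("side")[:,:,::-1].copy();t=r.grab_frame("top")[:,:,::-1].copy();w=r.grab_frame("wrist")[:,:,::-1]
s=r.sense(); print({k:np.round(v,3) for k,v in s.items()})
S=cam("side");c=np.array([551,-102.7,74.]);B=crop(im,215,240,70,52,5.5);B2=B.copy()
draw(B2,S,c,np.deg2rad(-92),s=5.5,off=(215,240))
cv2.imwrite("pics/e1.png",np.hstack([B,B2]))
cv2.imwrite("pics/e_top.png",t);cv2.imwrite("pics/e_side.png",im);cv2.imwrite("pics/e_w.png",w)
```

```text
{'clock': np.float64(9.425), 'qpos': array([-0.435,  0.303,  1.674,  0.   ,  1.165, -0.402]), 'qvel': array([ 0.012, -0.003,  0.   , -0.001,  0.   , -0.   ]), 'joint_efforts': array([-9.0600e-01, -5.6954e+01, -3.4678e+01, -5.3000e-02, -1.9000e-02,
       -7.0000e-03]), 'eef_pos': array([ 545.12 , -251.249,  244.458]), 'tcp_rot': array([-3.141e+00, -1.000e-03,  1.538e+00]), 'contact_force': array([0.552, 0.239, 0.445]), 'wrist_torque': array([-0.006,  0.039, -0.043]), 'opening': np.float64(0.587)}
```

View pics/e1.png

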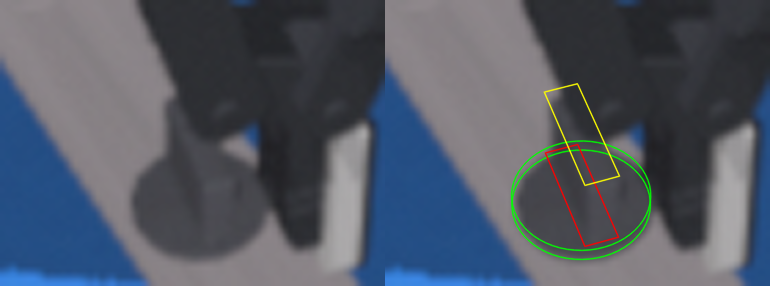

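View pics/e_side.png

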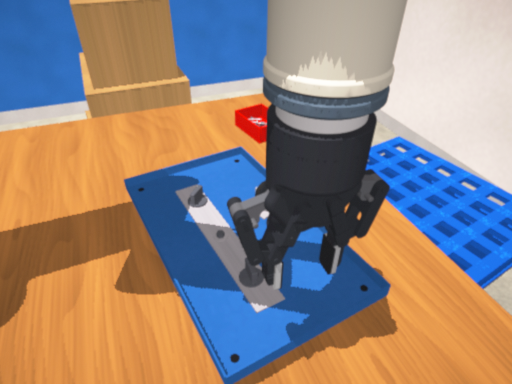

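View pics/e_top.png

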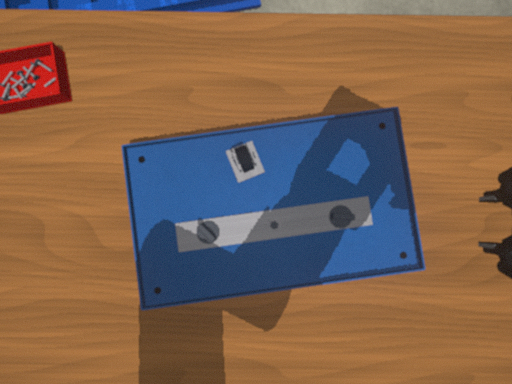

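jog_arm(
  series=[
    [[4,0,0,0,0,0,5],[9,0,0,0,0,0,5],[14,0,0,0,0,0,5],[19,0,0,0,0,0,5],[24,0,0,0,0,0,5]],
  ],
)

```text
clock: 10.05
eef_pos: [552.7, -9.3, 244.9]
tcp_rot: [3.142, -0.0, 1.539]
contact_force: [0.3, -0.0, 0.3]
opening: 0.581
```

jog_arm(
  series=[
    [[5,0,0,0,0,0,5],[10,0,0,0,0,0,5],[14,0,0,0,0,0,5],[16,0,0,0,0,0,5],[16,0,0,0,0,0,5]],
  ],
)

```text
clock: 10.68
eef_pos: [558.0, 149.1, 244.7]
tcp_rot: [-3.141, 0.0, 1.541]
contact_force: [-0.1, -0.8, 0.3]
opening: 0.583
```

Run:
```python
from h import *
im=r.grab_frame("side")[:,:,::-1].copy()
s=r.sense(); print({k:np.round(v,3) for k,v in s.items() if k in("clock","eef_pos","contact_force","qvel")})
S=cam("side");B=crop(im,215,240,70,52,5.5);o=[B]
for z in(81,73):
    B2=B.copy(); draw(B2,S,np.array([551.5,-103,z]),np.deg2rad(-92),s=5.5,off=(215,240));o.append(B2)
cv2.imwrite("pics/e2.png",cv2.resize(np.vstack([np.hstack(o[:2]),np.hstack([o[2],cv2.resize(im,(385,286))])]),None,fx=1,fy=1))
```

```text
{'clock': np.float64(10.725), 'qvel': array([-0.029, -0.004,  0.007, -0.003,  0.002, -0.006]), 'eef_pos': array([558.04 , 147.99 , 244.586]), 'contact_force': array([-0.446, -0.91 ,  1.025])}
```

View pics/e2.png

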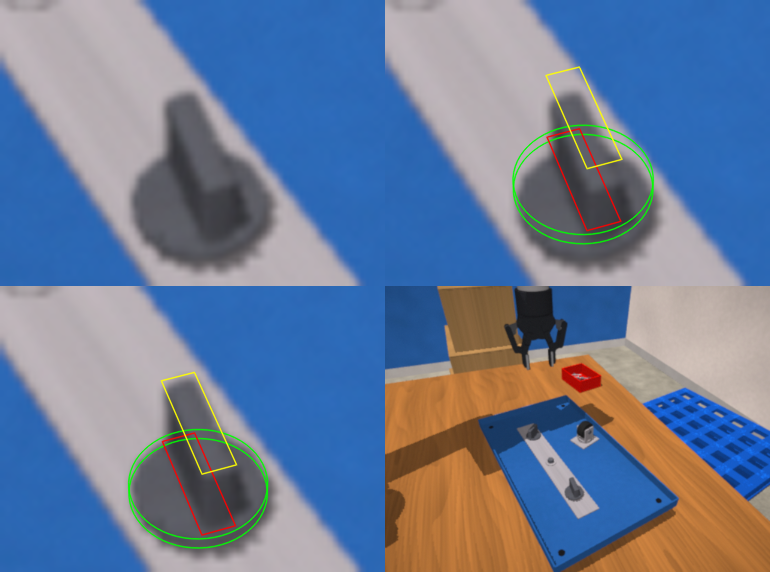

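```bash
python3 -c "
from rig import r
print(r.sense()['contact_force']); print(r.sign_off())"
```

```text
[-0.4462409  -0.91007175  1.02496948]
the job is handed in; nothing more can be done
None
```

The proud screw is pushed down and turned in. I gripped its wing from above and pushed down about 10 mm until the force jumped from about 10 N to about 27 N at the end stop. Still pressing, I turned it 88° clockwise, then let go and moved clear.

**Screw:** The last side picture fits the collar 7–8 mm lower than at the start, with the wing at about −92°, where it started near −4°. That says the thread is holding. I read both values from the camera, since there was no direct readout of the screw's joints.

**Caster:** It stands upright in the same place in the top picture taken after the release. In the side picture after the last move it is still upright, though I did not measure its position again.

**Robot:** The gripper is well clear and the contact force reads about 1 N, which is the usual noise. The job was handed in at about 11 s.

No check failed. The first wrist-camera readings disagreed by 1–3 mm because the arm was still settling, so I measured again closer in before gripping.

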